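# Clip, gauge and release a tram contact shoe

### The job

Gauge the copper shoe lying in the nest: swing the spring clip round its pivot screw onto the shoe's edge and keep pushing until it holds the shoe firmly, with about 12 N, against the end stop, then, with the clip left on, push the sensor carriage along its slide by its post until the probe bears on the shoe with about 8 N (not over 15), hold it there for a full second, and let the carriage spring all the way back. After that swing the clip clear again so that none of it is over the nest, leaving the shoe lying in place against its stop. Never use more than 20 N on anything, and do not disturb the other parts on the counter.

Things in the scene. Friction and masses are not known exactly. Their poses are not given: they have to be found in the camera images.
- gauge: Fixed steel gauge, base plate 150 (x) by 330 (y) by 12 mm, turned by up to 20 degrees. Origin on the counter under the middle of the shoe's nest. Its axes: z up, +x to the end stop, +y to the pivot screw, -y to the dovetail slide (along y) with the sensor carriage. Nest floor 16 mm above the counter, from x = -58 to 58 mm; walls 24 mm high at y = +23 and -23 mm let the shoe slide only along x.
- pivot (a point): Pivot screw of the clip, at gauge x = -35, y = +75 mm: a point on the vertical pivot axis at the height of the top of the clip's arm, 39 mm above the counter (screw head up to 46 mm). The arm is 18 mm wide, reaches 104 mm from the pivot, underside 34 mm above the counter.
- clip (a joint): Clip angle, rad. 0: arm along gauge -x, clear of the nest. Grows anticlockwise seen from above; 1.571: arm along gauge -y, across the nest. Starts at 0 to 0.5, range -0.15 to 1.75, stays where left (friction 1 N at the post). The heel meets the shoe, fully on, at 1.49 to 1.63 depending on the stop; there the push passes to shoe and stop and rises steeply. None of it is over the nest below 1.0.
- clip_post (a point): Middle of the clip's upright round post, diameter 12 mm, on the arm's centre line 95 mm from the pivot, from the arm's top at 39 mm to 66 mm above the counter (this point: 52.5 mm). Push it sideways to swing the clip.
- toe (a point): Underside of the clip's sprung toe, 75 mm from the pivot, reaching 3 to 25 mm ahead of the arm's centre line (the way it swings on), lip turned up. It rests 2.5 mm lower than the shoe's top; pushed on the shoe's -x edge it first slides the shoe to the stop, then rides up on it (up to about 7 N at the post) and presses down with about 3 N.
- heel (a point): Heel pin under the clip's arm, 8 mm thick, rigid, 75 mm from the pivot; this point is on its leading side, on the arm's centre line, 21 mm above the counter. It comes against the shoe's -x edge once the toe is on the shoe: then the clip is fully on.
- stop: Steel end stop, fixed for this run, set anywhere within 8 mm along the gauge's x. 12 (x) by 34 (y) by 9 mm; origin at the middle of the lower edge of the face that the shoe comes against (facing the gauge's -x), 16 mm above the counter.
- shoe_mid (a point): Centre (half-way up) of the loose copper shoe, a sooty plain slab 70 (gauge x) by 44 (y) by 10 mm, 270 g, in the nest. It starts 4 to 17 mm short of the stop; when home it touches the stop, its centre 35 mm from the stop's face.
- carriage (a joint): Travel of the sensor carriage, m: 0 at rest, grows towards the shoe (gauge +y), at most 0.055. A spring pushes it back: 1.5 N at rest, 3.5 N at 40 mm. The probe meets the shoe after about 38 to 42 mm; from there the force rises steeply.
- carriage_post (a point): Middle of the upright round post on the carriage, diameter 14 mm, rising from the carriage's top at 34 mm to 64 mm above the counter; this point is at 49 mm. At rest it is at gauge x = +14, y = -125 mm.
- probe_tip (a point): End of the carriage's probe, a rod of 7 mm along the gauge's +y, 21 mm above the counter, 63 mm ahead (+y) of the carriage post. It meets the shoe's -y side.
- gauge_pin: Blue gauge pin, 55 mm tall, head 20 mm, standing on the counter beside the gauge; leave alone. Origin at its foot.
- pad0: Brass contact pad 50 by 30 by 9 mm on the counter; leave alone. Origin under its centre.
- pad1: Another brass pad like it; leave alone.
- driver: Screwdriver on the counter; leave alone.
- spanner: Spanner on the counter; leave alone.
- collar: Steel ring, 48 mm across, 18 mm high, on the counter; leave alone.
- mug: Mug, 80 mm across, 90 mm high, on the counter; leave alone.
Not all that is in view belongs to the job. Leave any green look-alike of the part that bears shoe_mid alone.

How it is judged:
By the outcome, as a careful person would: the job done as asked, in the order asked, and still so for the second after the job is handed in, with the robot touching nothing.
It also fails if it takes over 67 s, if anything falls off the work surface, if the arm or the gripper's body presses on something with over 40 N, if the wrist force passes 120 N, or if a joint passes its speed limit or range.

### The arm

A 6-joint arm with a two-finger parallel gripper is mounted at the origin on the work surface. World frame = base frame: x ahead of the robot, y to its left, z up, the work surface at z = 0. Lengths are in m, angles in degrees, forces in N, time in s.
With the tool pointing down it reaches from about 0.375 to 0.9 m from the base axis. Payload 3.1 kg.
Tool frame: the origin (TCP) lies at the very end of the fingers, on their centre line; the grasp point (between the pads) lies 19 mm behind it (grasp_offset is the distance from the TCP to the grasp point, in m); z points along the fingers, y is the direction in which the jaws open and shut (so a half turn about z gives the same grasp; the last joint's range is limited). The gripper opens to 87 mm and grips with 3 to 60 N. Pads are 19 mm wide; open, the fingers measure 117 mm over their backs; the gripper's body (75 mm by 190 mm) begins 51 mm behind the grasp point.
Start: joints at [62.825, 30.224, 82.088, -0, 67.689, -10.227], TCP at [0.182, 0.598, 0.223] pointing down, gripper open.
Joint ranges: [-176.69, 176.69], [-43.24, 126.21], [12.49, 139.97], [-82, 262], [0, 151.66], [-163.58, 163.58]. Speed limits (degrees/s): [159.86, 159.86, 180, 180, 180, 180].

### API

Orientations are given as a 3x3 rotation matrix whose columns are the frame's x, y, z axes.
In Python, from rig import * gives the robot as it stands. The module is installed in compiled form; this text tells all that it offers.
- The arm moves only by the tool play_rows, never from a script. Its argument "plan" is a list that holds one entry, the list of rows, each a list of 7 numbers: the shift along the world's x, y, z each as a share of 5 cm, from -1 to 1, then the turn, a rotation vector about the world's x, y, z each as a share of pi rad, from -1 to 1, then the gripper's target within -1 to 1 (fully open at 1, half-way at 0, shut at -1). A call has 1 to 12 rows; each row shifts and turns the commanded pose from where the row before left it; what a row does not reach is not made up. A row lasts 1/10 s, in which the tool goes at most 50 mm and 8.59 degrees, less where a joint would pass 70% of its speed; a pose out of reach is approached as far as the arm can. A call with a number of a shift or a turn outside -1 to 1 is refused whole. A call with a gripper value outside its range is refused whole. The fingers move at their own pace and stop on an object; the grip force is fixed at half the most. Time passes only in rows, so rows that do not move let the fingers close. It gives the time, the measured TCP pose, the force and the opening at its end, in the units of the state.
- read_state(): the state, without advancing time (a new reading comes with each control period).
- capture(name): name is "side" or "top"; returns the picture (384x512x3 uint8, red, green, blue); there is no depth.
- camera_params(name): a dict with "intrinsics" (3x3 intrinsics, pixels), "R" (3x3) and "t" (3): a world point X has camera coordinates R X + t. Camera axes: x right, y down, z forward; pixel columns grow to the right and rows downward; lengths in m; the calibration is good to about 2 mm. A picture is of the moment at which its call begins. camera_params takes no time and is no camera call.
- hand_in(): hands the job in, once; it reports no verdict.
The state is a dict: "time_s": time; "joint_positions": joint angles; "qvel": joint speeds; "tau": joint torques, N m; "position": TCP position; "tcp_rot": TCP orientation; "force": force on the tool from outside, world axes, zero at the start; "moment": the same for the moment, N m; "opening": opening from 0.0 (shut) to 1.0 (fully open).
Only numpy, scipy, OpenCV 4.12 (cv2) and the standard library are available. Lean on these libraries where they do the work, as an engineer would, in place of code of your own. Each camera call takes 0.05 s, during which the arm holds its last target. There are 200 camera calls.

## Working session

There is one attempt and no reset: what is moved stays moved. The work goes in short steps, Python scripts to look and compute and a tool call to move; the robot and the scene stay as the last step left them, time stands still between calls to the robot, and variables do not carry over. Pictures are saved under pics/ and viewed, about 8 in all and at most 12, crops included, and the job is handed in when it is done.

Besides the shell and the picture viewer there is one more tool, called after "Call:" by a JSON object that holds its "op" and its "data". play_rows: Moves the arm, as the interface text tells. Its arguments: {"type":"object","properties":{"plan":{"type":"array"}},"required":["plan"]}

```bash
mkdir -p pics; python3 - <<'E'
from rig import *
import cv2,numpy as np
for n in("side","top"):
    im=capture(n); cv2.imwrite(f"pics/{n}0.png",cv2.resize(im[...,::-1],(800,600),interpolation=cv2.INTER_CUBIC))
    p=camera_params(n); print(n,p["intrinsics"],p["R"],p["t"], -np.array(p["R"]).T@p["t"])
s=read_state();print(s)
E
```

```text
side [[474.26996689   0.         255.50400364]
 [  0.         474.26996689 188.09697748]
 [  0.           0.           1.        ]] [[ 0.74288899 -0.66922985  0.01572754]
 [-0.48435027 -0.5535815  -0.67746021]
 [ 0.46208307  0.4956601  -0.73539126]] [-0.45259985  0.33059667  1.33527258] [-0.12065082 -0.78172247  1.21303216]
top [[448.95880427   0.         255.01221782]
 [  0.         448.95880427 191.77110862]
 [  0.           0.           1.        ]] [[-0.08029812 -0.9967633   0.00388949]
 [-0.97275161  0.07751112 -0.21850935]
 [ 0.21750062 -0.0213294  -0.9758271 ]] [0.0150568  0.62600416 1.08581619] [ 0.37398989 -0.01035441  1.19629807]
{'time_s': 0.1, 'joint_positions': array([ 6.28241964e+01,  3.02761937e+01,  8.21486763e+01, -1.51872639e-04,
        6.76894980e+01, -1.02251624e+01]), 'qvel': array([ 0.11691617, -0.18103758, -0.15670465,  0.15578697,  0.02997642,
       -0.13178216]), 'tau': array([ 2.85144406e-04, -4.40988207e+01, -1.77151680e+01,  6.35006418e-02,
        5.34061133e-02, -3.28021156e-05]), 'position': array([0.18186214, 0.59726779, 0.22164415]), 'tcp_rot': array([[-9.56556406e-01,  2.91545906e-01, -9.09479766e-04],
       [ 2.91547113e-01,  9.56554820e-01, -1.77686522e-03],
       [ 3.51929473e-04, -1.96482801e-03, -9.99998008e-01]]), 'force': array([-0.40888437, -0.07543761, -0.35765507]), 'moment': array([-0.02954895, -0.03970266, -0.00570379]), 'opening': 0.9999956968815674}
```

View pics/top0.png

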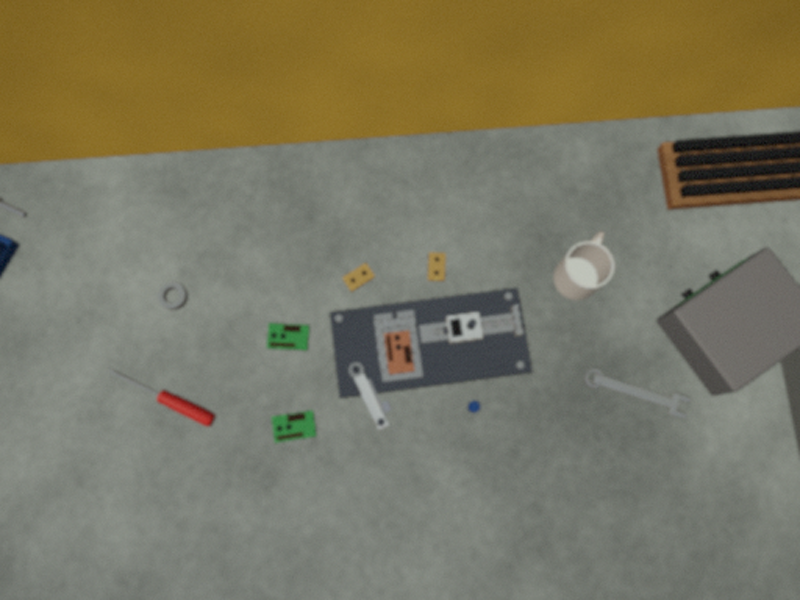

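View pics/side0.png

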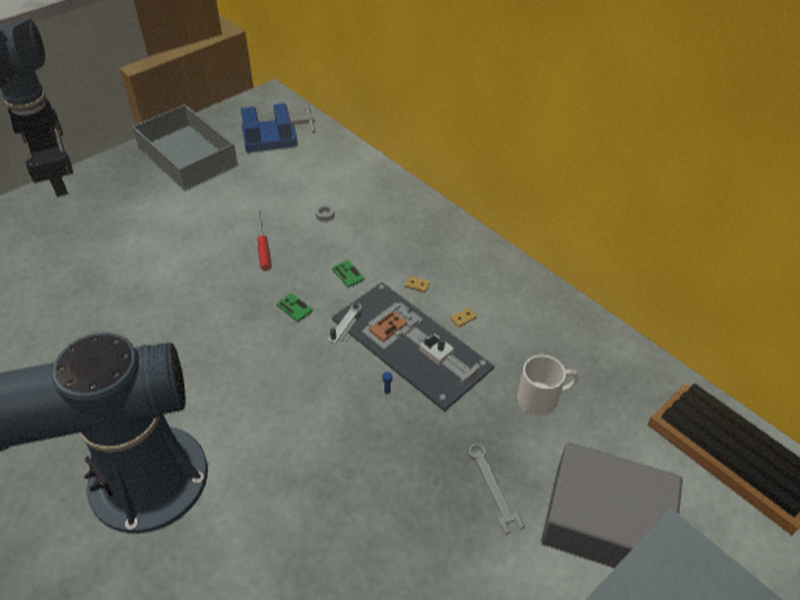

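```bash
cat > h.py <<'E'
from rig import *
import cv2,numpy as np
def px(X,n):
    p=camera_params(n);c=np.array(p["R"])@np.array(X).T+np.array(p["t"])[:,None];q=np.array(p["intrinsics"])@c
    return (q[:2]/q[2]).T
def ray(uv,n,z):
    p=camera_params(n);R=np.array(p["R"]);o=-R.T@p["t"]
    d=R.T@np.linalg.inv(p["intrinsics"])@np.array([uv[0],uv[1],1]);return o+d*(z-o[2])/d[2]
def crop(n,name,u0,v0,w,h,s,pts=()):
    im=capture(n)[...,::-1].copy();c=cv2.resize(im[v0:v0+h,u0:u0+w],None,fx=s,fy=s,interpolation=cv2.INTER_CUBIC)
    for q in pts: cv2.circle(c,(int((q[0]-u0+.5)*s),int((q[1]-v0+.5)*s)),2,(255,0,255),-1)
    cv2.imwrite(f"pics/{name}.png",c);return im
E
python3 - <<'E'
from h import *
s=.64
C=np.array([[332,313],[517,290],[531,373],[341,397]])*s-.2
W=np.array([ray(c,"top",.012) for c in C]);print(W)
print(np.linalg.norm(np.diff(W[[0,1,2,3,0]],axis=0),axis=1))
# rough model
ey=(W[0]+W[3]-W[1]-W[2]);print(np.degrees(np.arctan2(ey[1],ey[0]))-90,W.mean(0))
print("pivot",ray(np.array([356,370])*s,"top",.046),"post",ray(np.array([381,422])*s,"top",.066))
crop("top","t1",200,175,150,110,5.3)
crop("side","s1",195,170,130,100,6)
E
```

```text
[[ 0.62414141  0.08023799  0.012     ]
 [ 0.63930611 -0.24235324  0.012     ]
 [ 0.49395059 -0.24908544  0.012     ]
 [ 0.47936357  0.07376048  0.012     ]]
[0.32294748 0.14551134 0.3231753  0.14492267]
2.6392069239774543 [ 0.55919042 -0.08436005  0.012     ]
pivot [0.51783462 0.04355578 0.046     ] post [0.42953102 0.00858857 0.066     ]
```

View pics/t1.png

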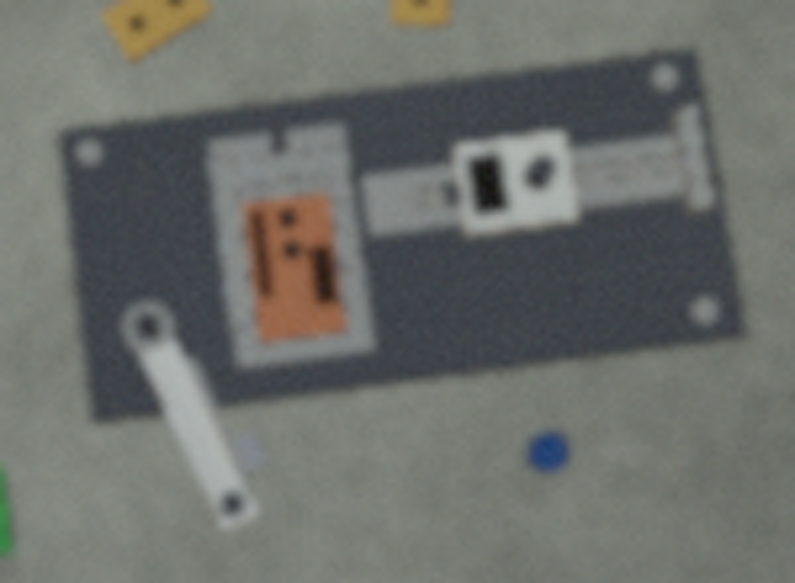

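```bash
cat > fit.py <<'E'
from h import *
f=lambda u,v:(200+u/5.3-.5,175+v/5.3-.5)
P=ray(f(150,324),"top",.046);K=ray(f(543,168),"top",.064);T=ray(f(232,500),"top",.066)
C=[ray(f(*c),"top",.012) for c in [(62,130),(693,50),(745,338),(95,420)]]
d=(P-K)[:2];g=np.array([-49,200]);print("len",np.hypot(*d),np.hypot(*g)/1e3)
a=np.arctan2(d[1],d[0])-np.arctan2(g[1],g[0]);print("yaw pts",np.degrees(a))
e=(C[0]+C[3]-C[1]-C[2]);print("yaw plate",np.degrees(np.arctan2(e[1],e[0]))-90)
R=np.array([[np.cos(a),-np.sin(a)],[np.sin(a),np.cos(a)]])
o=(P[:2]+K[:2])/2-R@np.array([-.0105,-.025]);print("o",o,"platecentre in gauge",R.T@(np.mean(C,0)[:2]-o))
t=R.T@(T[:2]-P[:2]);print("P",P,"K",K,"post",T,t,np.hypot(*t),"theta",np.arctan2(-t[1],-t[0]))
print("shoe",[R.T@(ray(f(*c),"top",.026)[:2]-o) for c in [(245,205),(330,193),(345,332),(260,342)]])
print("pin",R.T@(ray(f(548,452),"top",.055)[:2]-o))
E
python3 fit.py
```

```text
len 0.20408179331058218 0.20591503102007877
yaw pts 2.7801723491856416
yaw plate 2.7085479546106797
o [ 0.55917839 -0.02888389] platecentre in gauge [-0.00052962 -0.05456973]
P [0.52084282 0.04345153 0.046     ] K [ 0.57896388 -0.15217904  0.064     ] post [0.43267423 0.00976347 0.066     ] [-0.08969883 -0.02937187] 0.0943853094707347 theta 0.31644611057090677
shoe [array([0.02086193, 0.0210814 ]), array([ 0.02146326, -0.02175915]), array([-0.04842166, -0.01992556]), array([-0.04795058,  0.02224278])]
pin [-0.12083206 -0.10689284]
```

View pics/s1.png

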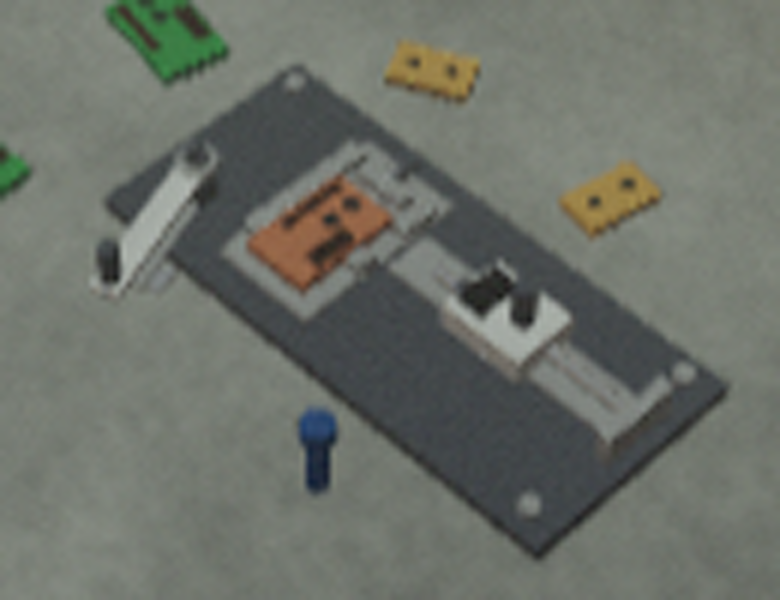

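```bash
cat >> h.py <<'E'
A=np.radians(2.75);RG=np.array([[np.cos(A),-np.sin(A)],[np.sin(A),np.cos(A)]]);O=np.array([.5592,-.0289]);PV=O+RG@[-.035,.075]
def tool(th,s): # s>0: behind post for swing-on ; returns xy, yaw_x deg for -x face push
    r=RG@[-np.cos(th),-np.sin(th)];t=RG@[np.sin(th),-np.cos(th)]
    return PV+.095*r-s*t, np.degrees(np.arctan2(t[1],t[0]))+180
def st():
    s=read_state();R=np.array(s["tcp_rot"]);x=R[:,0]
    p=np.array(s["position"]);print("t",round(s["time_s"],2),"p",p.round(4),"gauge",(RG.T@(p[:2]-O)).round(4),"yaw",round(np.degrees(np.arctan2(x[1],x[0])),1),"F",np.round(s["force"],2),"Fg",(RG.T@np.array(s["force"])[:2]).round(2),"open",round(s["opening"],3),"j",np.round(s["joint_positions"],0))
    return s
E
python3 -c "
from h import *
st();print(PV)
for th in (.31,): print(tool(th,.030),tool(th,.0155))
"
```

```text
t 0.2 p [0.182  0.5975 0.222 ] gauge [-0.3467  0.6438] yaw 163.1 F [-0.13  0.15  0.58] Fg [-0.12  0.16] open 1.001 j [ 63.  30.  82.  -0.  68. -10.]
[0.52064195 0.04433439]
(array([0.42115292, 0.03914456]), np.float64(110.51169164905552)) (array([0.4262337 , 0.02556385]), np.float64(110.51169164905552))
```

Call:
{"op": "play_rows", "data": {"plan": [[[0.33,-0.78,-0.1,0,0,-0.0243,-1],[0.33,-0.78,-0.1,0,0,-0.0243,-1],[0.33,-0.78,-0.1,0,0,-0.0243,-1],[0.33,-0.78,-0.1,0,0,-0.0243,-1],[0.33,-0.78,-0.1,0,0,-0.0243,-1],[0.33,-0.78,-0.1,0,0,-0.0243,-1],[0.33,-0.78,-0.1,0,0,-0.0243,-1],[0.33,-0.78,-0.1,0,0,-0.0243,-1],[0.33,-0.78,-0.1,0,0,-0.0243,-1],[0.33,-0.78,-0.1,0,0,-0.0243,-1],[0.33,-0.78,-0.1,0,0,-0.0243,-1],[0.33,-0.78,-0.1,0,0,-0.0243,-1]]]}}

```text
time_s: 1.4
position: [0.3808, 0.1282, 0.1625]
tcp_rot: [[-0.348, 0.937, 0.001], [0.937, 0.348, 0.0], [-0.0, 0.001, -1.0]]
force: [0.9, 0.1, -0.4]
opening: 0.036
```

```bash
python3 -c "
from h import *
st()"
```

```text
t 1.4 p [0.3808 0.1282 0.1625] gauge [-0.1707  0.1655] yaw 110.4 F [ 0.93  0.1  -0.38] Fg [0.93 0.06] open 0.036 j [  3.  19. 117.   0.  44. -18.]
```

Call:
{"op": "play_rows", "data": {"plan": [[[0.2,-0.45,-0.2,0,0,0,-1],[0.2,-0.45,-0.2,0,0,0,-1],[0.2,-0.45,-0.2,0,0,0,-1],[0.2,-0.43,-0.2,0,0,0,-1],[0,0,-0.5,0,0,0,-1],[0,0,-0.5,0,0,0,-1],[0,0,-0.3,0,0,0,-1],[0,0,-0.23,0,0,0,-1],[0,0,0,0,0,0,-1],[0,0,0,0,0,0,-1]]]}}

```text
time_s: 2.4
position: [0.4203, 0.0408, 0.0461]
tcp_rot: [[-0.351, 0.936, -0.0], [0.936, 0.351, 0.0], [0.0, -0.0, -1.0]]
force: [-0.5, 0.8, -0.8]
opening: 0.002
```

```bash
python3 -c "
from h import *
st()
crop('top','t2',200,195,110,90,7)"
```

```text
t 2.4 p [0.4203 0.0408 0.0461] gauge [-0.1354  0.0763] yaw 110.6 F [-0.49  0.79 -0.81] Fg [-0.45  0.82] open 0.002 j [-10.  35. 119.   0.  26. -30.]
```

View pics/t2.png

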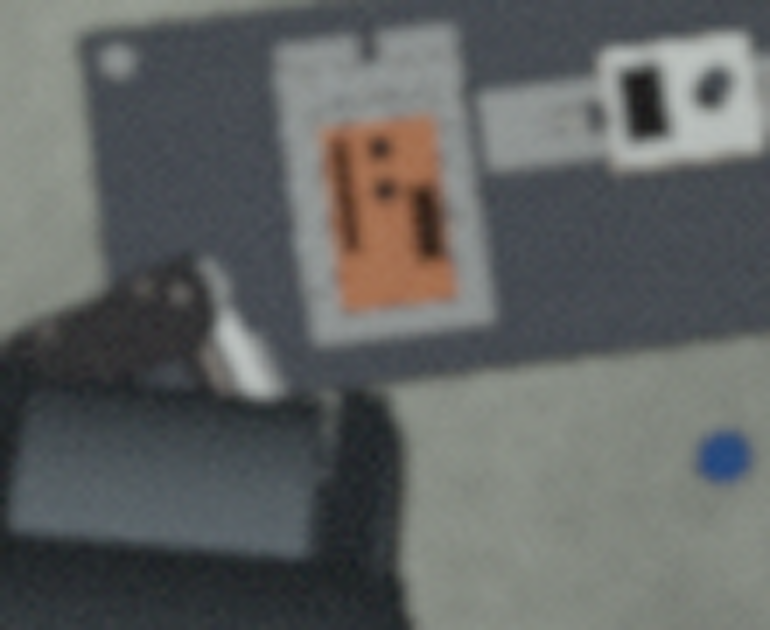

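```bash
cat >> h.py <<'E'
def arc(p,s,ths):
    y=None
    for th in ths:
        q,yw=tool(th,s)
        if y is None: y=yw  # first row turn printed separately
        d=(q-p)/.05;print([round(d[0],3),round(d[1],3),0,0,0,round((yw-y)/180,4),-1],end=", ");p=p+np.round(d,3)*.05;y=yw
    print(p)
E
python3 -c "
from h import *
p=np.array([.4207,.0402])
q,_=tool(.31,.0155)
print((q-p)/.05)
arc(q,.0155,np.r_[.31:.71:11j][0:])
print(tool(1.0,.0155))"
```

```text
[ 0.11067406 -0.29272306]
[np.float64(0.0), np.float64(0.0), 0, 0, 0, np.float64(0.0), -1], [np.float64(0.017), np.float64(-0.075), 0, 0, 0, np.float64(0.0127), -1], [np.float64(0.019), np.float64(-0.075), 0, 0, 0, np.float64(0.0127), -1], [np.float64(0.023), np.float64(-0.073), 0, 0, 0, np.float64(0.0127), -1], [np.float64(0.025), np.float64(-0.073), 0, 0, 0, np.float64(0.0127), -1], [np.float64(0.028), np.float64(-0.072), 0, 0, 0, np.float64(0.0127), -1], [np.float64(0.031), np.float64(-0.07), 0, 0, 0, np.float64(0.0127), -1], [np.float64(0.034), np.float64(-0.069), 0, 0, 0, np.float64(0.0127), -1], [np.float64(0.037), np.float64(-0.068), 0, 0, 0, np.float64(0.0127), -1], [np.float64(0.039), np.float64(-0.066), 0, 0, 0, np.float64(0.0127), -1], [np.float64(0.042), np.float64(-0.065), 0, 0, 0, np.float64(0.0127), -1], [ 0.4409837  -0.00973615]
(array([ 0.45977812, -0.03023667]), np.float64(150.04577951308232))
```

Call:
{"op": "play_rows", "data": {"plan": [[[0.03,-0.08,0,0,0,0,-1],[0.03,-0.08,0,0,0,0,-1],[0.03,-0.08,0,0,0,0,-1],[0.02,-0.053,0,0,0,0,-1],[0.017,-0.075,0,0,0,0.0127,-1],[0.019,-0.075,0,0,0,0.0127,-1],[0.023,-0.073,0,0,0,0.0127,-1],[0.025,-0.073,0,0,0,0.0127,-1],[0.028,-0.072,0,0,0,0.0127,-1],[0.031,-0.07,0,0,0,0.0127,-1]]]}}

```text
time_s: 3.45
position: [0.4328, 0.0041, 0.0462]
tcp_rot: [[-0.564, 0.826, -0.0], [0.826, 0.564, 0.0], [0.0, 0.0, -1.0]]
force: [0.3, 1.5, 0.2]
opening: 0.004
```

```bash
python3 -c "
from h import *
st();print(tool(.55,.0155))
arc(tool(.55,.0155)[0],.0155,np.r_[.55:.99:12j])
crop('side','s2',195,170,130,100,6)"
```

```text
t 3.45 p [0.4328 0.0041 0.0462] gauge [-0.1247  0.0391] yaw 124.4 F [0.27 1.54 0.18] Fg [0.34 1.53] open 0.004 j [-14.  36. 117.   0.  27. -49.]
(array([0.43340144, 0.00366076]), np.float64(124.26267873219528))
[np.float64(0.0), np.float64(0.0), 0, 0, 0, np.float64(0.0), -1], [np.float64(0.034), np.float64(-0.069), 0, 0, 0, np.float64(0.0127), -1], [np.float64(0.037), np.float64(-0.068), 0, 0, 0, np.float64(0.0127), -1], [np.float64(0.039), np.float64(-0.066), 0, 0, 0, np.float64(0.0127), -1], [np.float64(0.042), np.float64(-0.065), 0, 0, 0, np.float64(0.0127), -1], [np.float64(0.044), np.float64(-0.062), 0, 0, 0, np.float64(0.0127), -1], [np.float64(0.047), np.float64(-0.061), 0, 0, 0, np.float64(0.0127), -1], [np.float64(0.05), np.float64(-0.06), 0, 0, 0, np.float64(0.0127), -1], [np.float64(0.051), np.float64(-0.057), 0, 0, 0, np.float64(0.0127), -1], [np.float64(0.054), np.float64(-0.055), 0, 0, 0, np.float64(0.0127), -1], [np.float64(0.057), np.float64(-0.052), 0, 0, 0, np.float64(0.0127), -1], [np.float64(0.058), np.float64(-0.051), 0, 0, 0, np.float64(0.0127), -1], [ 0.45905144 -0.02963924]
```

View pics/s2.png

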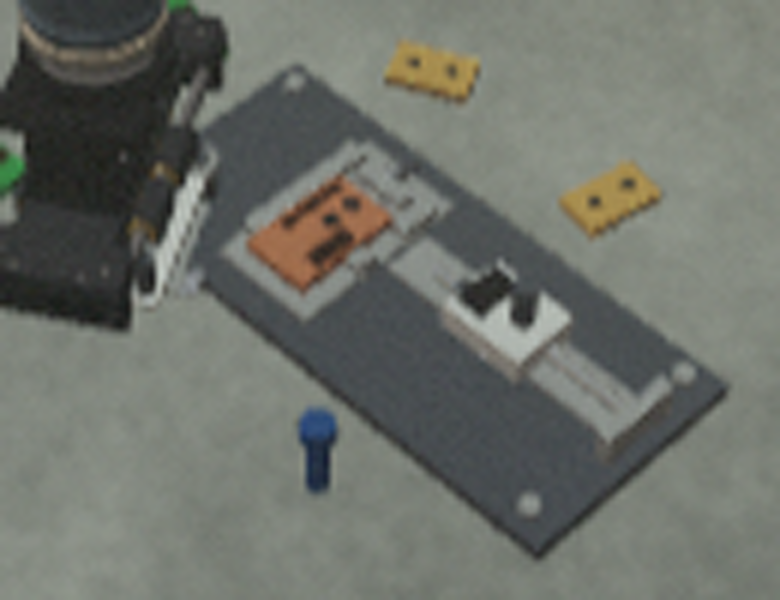

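Call:
{"op": "play_rows", "data": {"plan": [[[0.034,-0.069,0,0,0,0.0127,-1],[0.037,-0.068,0,0,0,0.0127,-1],[0.039,-0.066,0,0,0,0.0127,-1],[0.042,-0.065,0,0,0,0.0127,-1],[0.044,-0.062,0,0,0,0.0127,-1],[0.047,-0.061,0,0,0,0.0127,-1],[0.05,-0.06,0,0,0,0.0127,-1],[0.051,-0.057,0,0,0,0.0127,-1],[0.054,-0.055,0,0,0,0.0127,-1],[0.057,-0.052,0,0,0,0.0127,-1]]]}}

```text
time_s: 4.5
position: [0.4547, -0.0264, 0.046]
tcp_rot: [[-0.84, 0.542, -0.002], [0.542, 0.84, 0.001], [0.002, -0.0, -1.0]]
force: [-0.8, 1.2, -0.8]
opening: 0.006
```

```bash
python3 -c "
from h import *
st();print(tool(.95,.0155))
arc(tool(.95,.0155)[0],.0155,np.r_[.95:1.71:39j])"
```

```text
t 4.5 p [ 0.4547 -0.0264  0.046 ] gauge [-0.1042  0.0076] yaw 147.2 F [-0.82  1.18 -0.77] Fg [-0.77  1.22] open 0.006 j [-17.  36. 114.   0.  30. -75.]
(array([ 0.45612718, -0.02710155]), np.float64(147.18099053742822))
[np.float64(0.0), np.float64(0.0), 0, 0, 0, np.float64(0.0), -1], [np.float64(0.029), np.float64(-0.026), 0, 0, 0, np.float64(0.0064), -1], [np.float64(0.029), np.float64(-0.024), 0, 0, 0, np.float64(0.0064), -1], [np.float64(0.03), np.float64(-0.025), 0, 0, 0, np.float64(0.0064), -1], [np.float64(0.03), np.float64(-0.024), 0, 0, 0, np.float64(0.0064), -1], [np.float64(0.031), np.float64(-0.023), 0, 0, 0, np.float64(0.0064), -1], [np.float64(0.031), np.float64(-0.022), 0, 0, 0, np.float64(0.0064), -1], [np.float64(0.032), np.float64(-0.022), 0, 0, 0, np.float64(0.0064), -1], [np.float64(0.032), np.float64(-0.021), 0, 0, 0, np.float64(0.0064), -1], [np.float64(0.033), np.float64(-0.021), 0, 0, 0, np.float64(0.0064), -1], [np.float64(0.033), np.float64(-0.02), 0, 0, 0, np.float64(0.0064), -1], [np.float64(0.033), np.float64(-0.019), 0, 0, 0, np.float64(0.0064), -1], [np
[... 1312 characters left out ...]
0.0064), -1], [np.float64(0.038), np.float64(-0.006), 0, 0, 0, np.float64(0.0064), -1], [np.float64(0.038), np.float64(-0.005), 0, 0, 0, np.float64(0.0064), -1], [np.float64(0.039), np.float64(-0.004), 0, 0, 0, np.float64(0.0064), -1], [np.float64(0.038), np.float64(-0.003), 0, 0, 0, np.float64(0.0064), -1], [np.float64(0.038), np.float64(-0.003), 0, 0, 0, np.float64(0.0064), -1], [np.float64(0.039), np.float64(-0.001), 0, 0, 0, np.float64(0.0064), -1], [np.float64(0.038), np.float64(-0.001), 0, 0, 0, np.float64(0.0064), -1], [np.float64(0.039), np.float64(-0.0), 0, 0, 0, np.float64(0.0064), -1], [np.float64(0.038), np.float64(0.0), 0, 0, 0, np.float64(0.0064), -1], [ 0.52307718 -0.05190155]
```

Call:
{"op": "play_rows", "data": {"plan": [[[0.029,-0.026,0,0,0,0.0064,-1],[0.029,-0.024,0,0,0,0.0064,-1],[0.03,-0.025,0,0,0,0.0064,-1],[0.03,-0.024,0,0,0,0.0064,-1],[0.031,-0.023,0,0,0,0.0064,-1],[0.031,-0.022,0,0,0,0.0064,-1],[0.032,-0.022,0,0,0,0.0064,-1],[0.032,-0.021,0,0,0,0.0064,-1],[0.033,-0.021,0,0,0,0.0064,-1],[0.033,-0.02,0,0,0,0.0064,-1]]]}}

```text
time_s: 5.5
position: [0.4709, -0.0379, 0.046]
tcp_rot: [[-0.932, 0.362, -0.001], [0.362, 0.932, 0.0], [0.001, -0.0, -1.0]]
force: [-2.3, 0.1, -0.4]
opening: 0.004
```

Call:
{"op": "play_rows", "data": {"plan": [[[0.033,-0.019,0,0,0,0.0064,-1],[0.034,-0.019,0,0,0,0.0064,-1],[0.034,-0.018,0,0,0,0.0064,-1],[0.034,-0.017,0,0,0,0.0064,-1],[0.035,-0.016,0,0,0,0.0064,-1]]]}}

```text
time_s: 6.0
position: [0.4793, -0.0424, 0.046]
tcp_rot: [[-0.964, 0.267, -0.001], [0.267, 0.964, 0.0], [0.001, -0.0, -1.0]]
force: [-4.0, -2.6, 1.5]
opening: 0.007
```

Call:
{"op": "play_rows", "data": {"plan": [[[0.035,-0.016,0,0,0,0.0064,-1],[0.035,-0.016,0,0,0,0.0064,-1],[0.036,-0.014,0,0,0,0.0064,-1],[0.036,-0.014,0,0,0,0.0064,-1],[0.036,-0.013,0,0,0,0.0064,-1]]]}}

```text
time_s: 6.5
position: [0.4884, -0.0461, 0.046]
tcp_rot: [[-0.986, 0.169, -0.0], [0.169, 0.986, -0.0], [0.0, -0.0, -1.0]]
force: [-3.3, -2.1, 0.2]
opening: 0.003
```

```bash
python3 -c "
from h import *
st();print(tool(1.35,.0155))"
```

```text
t 6.5 p [ 0.4884 -0.0461  0.046 ] gauge [-0.0715 -0.0138] yaw 170.3 F [-3.3  -2.06  0.21] Fg [-3.4 -1.9] open 0.003 j [-18.  37. 109.  -0.  33. -99.]
(array([ 0.48903838, -0.04658571]), np.float64(170.09930234266113))
```

Call:
{"op": "play_rows", "data": {"plan": [[[0.037,-0.012,0,0,0,0.0064,-1],[0.036,-0.012,0,0,0,0.0064,-1],[0.037,-0.01,0,0,0,0.0064,-1]]]}}

```text
time_s: 6.8
position: [0.4944, -0.0478, 0.0461]
tcp_rot: [[-0.994, 0.109, 0.001], [0.109, 0.994, -0.0], [-0.001, -0.0, -1.0]]
force: [-2.4, -0.9, 0.6]
opening: 0.007
```

Call:
{"op": "play_rows", "data": {"plan": [[[0.038,-0.01,0,0,0,0.0064,-1],[0.037,-0.01,0,0,0,0.0064,-1]]]}}

```text
time_s: 7.0
position: [0.498, -0.0488, 0.0461]
tcp_rot: [[-0.998, 0.069, 0.0], [0.069, 0.998, -0.0], [-0.0, -0.0, -1.0]]
force: [-2.8, -1.2, 0.4]
opening: 0.008
```

Call:
{"op": "play_rows", "data": {"plan": [[[0.037,-0.008,0,0,0,0.0064,-1]]]}}

```text
time_s: 7.1
position: [0.4998, -0.0492, 0.0461]
tcp_rot: [[-0.999, 0.049, 0.0], [0.049, 0.999, -0.0], [-0.0, -0.0, -1.0]]
force: [-2.7, -2.2, 0.4]
opening: 0.003
```

Call:
{"op": "play_rows", "data": {"plan": [[[0.02,-0.004,0,0,0,0.0032,-1]]]}}

```text
time_s: 7.2
position: [0.5009, -0.0495, 0.0461]
tcp_rot: [[-0.999, 0.04, 0.0], [0.04, 0.999, -0.0], [-0.0, -0.0, -1.0]]
force: [-2.8, -1.5, 0.2]
opening: 0.004
```

Call:
{"op": "play_rows", "data": {"plan": [[[0.014,-0.002,0,0,0,0.002,-1]]]}}

```text
time_s: 7.3
position: [0.5015, -0.0495, 0.0461]
tcp_rot: [[-0.999, 0.034, 0.0], [0.034, 0.999, -0.0], [-0.0, -0.0, -1.0]]
force: [-3.2, -2.8, 0.9]
opening: 0.002
```

Call:
{"op": "play_rows", "data": {"plan": [[[0.014,-0.002,0,0,0,0.002,-1]]]}}

```text
time_s: 7.4
position: [0.502, -0.0495, 0.0461]
tcp_rot: [[-1.0, 0.028, 0.0], [0.028, 1.0, -0.0], [-0.0, -0.0, -1.0]]
force: [-3.0, -2.8, 0.8]
opening: 0.002
```

Call:
{"op": "play_rows", "data": {"plan": [[[0.0,0,0,0,0,0,-1]]]}}

```text
time_s: 7.5
position: [0.5021, -0.0495, 0.0461]
tcp_rot: [[-1.0, 0.028, 0.0], [0.028, 1.0, -0.0], [-0.0, -0.0, -1.0]]
force: [-1.7, -2.4, -0.5]
opening: 0.007
```

Call:
{"op": "play_rows", "data": {"plan": [[[0.016,0,0,0,0,0.002,-1],[0.016,0,0,0,0,0.002,-1]]]}}

```text
time_s: 7.7
position: [0.5035, -0.0494, 0.046]
tcp_rot: [[-1.0, 0.015, -0.0], [0.015, 1.0, -0.0], [0.0, -0.0, -1.0]]
force: [-3.1, -1.8, 0.5]
opening: 0.005
```

Call:
{"op": "play_rows", "data": {"plan": [[[0.014,0,0,0,0,0.002,-1]]]}}

```text
time_s: 7.8
position: [0.5043, -0.0495, 0.046]
tcp_rot: [[-1.0, 0.009, -0.0], [0.009, 1.0, -0.0], [0.0, -0.0, -1.0]]
force: [-2.3, -2.6, -0.4]
opening: 0.009
```

Call:
{"op": "play_rows", "data": {"plan": [[[0.014,0,0,0,0,0.002,-1]]]}}

```text
time_s: 7.9
position: [0.505, -0.0495, 0.046]
tcp_rot: [[-1.0, 0.002, -0.0], [0.002, 1.0, -0.0], [0.0, -0.0, -1.0]]
force: [-2.3, -2.1, -0.1]
opening: 0.003
```

Call:
{"op": "play_rows", "data": {"plan": [[[0.016,0,0,0,0,0.002,-1],[0.016,0,0,0,0,0.002,-1]]]}}

```text
time_s: 8.1
position: [0.5066, -0.0495, 0.046]
tcp_rot: [[-1.0, -0.01, -0.0], [-0.01, 1.0, -0.0], [0.0, -0.0, -1.0]]
force: [-2.3, -2.3, 0.1]
opening: 0.004
```

Call:
{"op": "play_rows", "data": {"plan": [[[0.014,0,0,0,0,0.002,-1]]]}}

```text
time_s: 8.2
position: [0.5073, -0.0495, 0.046]
tcp_rot: [[-1.0, -0.016, 0.0], [-0.016, 1.0, -0.0], [-0.0, -0.0, -1.0]]
force: [-2.3, -1.9, -0.1]
opening: 0.006
```

Call:
{"op": "play_rows", "data": {"plan": [[[0.014,0,0,0,0,0.002,-1]]]}}

```text
time_s: 8.3
position: [0.508, -0.0495, 0.0461]
tcp_rot: [[-1.0, -0.023, 0.0], [-0.023, 1.0, -0.0], [-0.0, -0.0, -1.0]]
force: [-3.2, -3.0, -0.4]
opening: 0.007
```

```bash
python3 -c "
from h import *
st();print(tool(1.54,.0155))
crop('top','t3',225,190,90,70,8)"
```

```text
t 8.3 p [ 0.508  -0.0495  0.0461] gauge [-0.0521 -0.0181] yaw -178.7 F [-3.18 -2.99 -0.38] Fg [-3.32 -2.83] open 0.007 j [ -18.   38.  106.   -0.   36. -109.]
(array([ 0.50677818, -0.05091814]), np.float64(180.9855004501468))
```

View pics/t3.png

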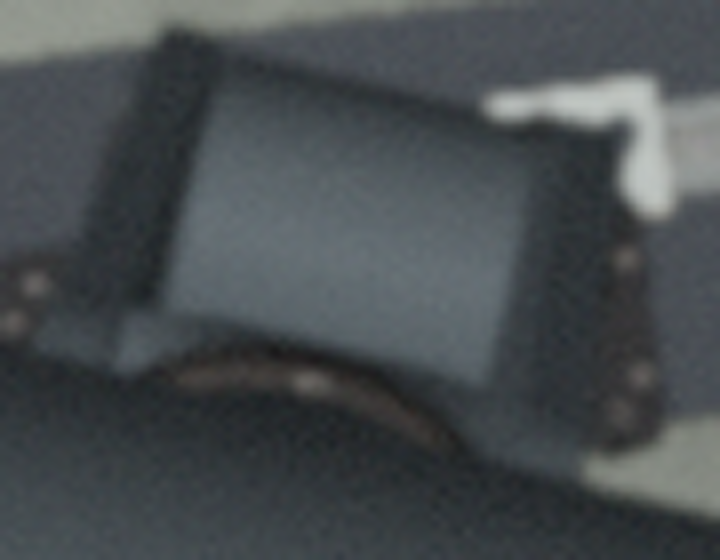

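Call:
{"op": "play_rows", "data": {"plan": [[[0.014,0,0,0,0,0.002,-1]]]}}

```text
time_s: 8.45
position: [0.5081, -0.0495, 0.046]
tcp_rot: [[-1.0, -0.029, -0.001], [-0.029, 1.0, -0.0], [0.001, -0.0, -1.0]]
force: [-4.4, -4.3, 1.6]
opening: 0.007
```

Call:
{"op": "play_rows", "data": {"plan": [[[0.012,0,0,0,0,0.002,-1]]]}}

```text
time_s: 8.55
position: [0.5082, -0.0495, 0.046]
tcp_rot: [[-0.999, -0.036, -0.002], [-0.036, 0.999, -0.0], [0.002, 0.0, -1.0]]
force: [-4.8, -4.6, 2.5]
opening: 0.002
```

Call:
{"op": "play_rows", "data": {"plan": [[[0.012,0,0,0,0,0,-1]]]}}

```text
time_s: 8.65
position: [0.5082, -0.0495, 0.046]
tcp_rot: [[-0.999, -0.036, -0.004], [-0.036, 0.999, 0.0], [0.004, 0.0, -1.0]]
force: [-6.2, -5.3, 3.3]
opening: 0.004
```

Call:
{"op": "play_rows", "data": {"plan": [[[0.012,0,0,0,0,0,-1]]]}}

```text
time_s: 8.75
position: [0.5083, -0.0495, 0.046]
tcp_rot: [[-0.999, -0.036, -0.005], [-0.036, 0.999, 0.0], [0.005, 0.0, -1.0]]
force: [-7.7, -6.1, 4.1]
opening: 0.005
```

Call:
{"op": "play_rows", "data": {"plan": [[[0,-0.02,0.004,0,0,0,-1]]]}}

```text
time_s: 8.85
position: [0.5082, -0.0497, 0.046]
tcp_rot: [[-0.999, -0.035, -0.005], [-0.035, 0.999, 0.002], [0.005, 0.002, -1.0]]
force: [-5.1, 1.2, 1.8]
opening: 0.006
```

Call:
{"op": "play_rows", "data": {"plan": [[[0.01,-0.02,0.004,0,0,0,-1]]]}}

```text
time_s: 8.95
position: [0.5082, -0.0498, 0.046]
tcp_rot: [[-0.999, -0.034, -0.006], [-0.034, 0.999, 0.003], [0.006, 0.003, -1.0]]
force: [-5.1, 4.6, 0.2]
opening: 0.006
```

```bash
python3 -c "
from h import *
st()"
```

```text
t 8.95 p [ 0.5082 -0.0498  0.046 ] gauge [-0.052  -0.0185] yaw -178.0 F [-5.08  4.56  0.25] Fg [-4.86  4.8 ] open 0.006 j [ -18.   38.  106.    0.   36. -110.]
```

Call:
{"op": "play_rows", "data": {"plan": [[[0.01,0.014,0,0,0,0,-1]]]}}

```text
time_s: 9.05
position: [0.5083, -0.0496, 0.046]
tcp_rot: [[-0.999, -0.035, -0.007], [-0.035, 0.999, 0.002], [0.007, 0.002, -1.0]]
force: [-7.7, -3.3, 2.7]
opening: 0.005
```

Call:
{"op": "play_rows", "data": {"plan": [[[0.015,0,0,0,0,0,-1]]]}}

```text
time_s: 9.15
position: [0.5084, -0.0497, 0.046]
tcp_rot: [[-0.999, -0.036, -0.008], [-0.036, 0.999, 0.002], [0.008, 0.002, -1.0]]
force: [-9.2, -2.2, 2.3]
opening: 0.006
```

Call:
{"op": "play_rows", "data": {"plan": [[[0,0,0,0,0,0,-1]]]}}

```text
time_s: 9.25
position: [0.5084, -0.0497, 0.046]
tcp_rot: [[-0.999, -0.036, -0.008], [-0.036, 0.999, 0.002], [0.008, 0.002, -1.0]]
force: [-8.3, -2.2, 3.3]
opening: 0.004
```

Call:
{"op": "play_rows", "data": {"plan": [[[0.02,-0.003,0,0,0,0,-1]]]}}

```text
time_s: 9.35
position: [0.5085, -0.0497, 0.046]
tcp_rot: [[-0.999, -0.036, -0.01], [-0.036, 0.999, 0.002], [0.01, 0.003, -1.0]]
force: [-10.3, -2.4, 4.8]
opening: 0.006
```

Call:
{"op": "play_rows", "data": {"plan": [[[0.008,-0.002,0,0,0,0,-1]]]}}

```text
time_s: 9.45
position: [0.5085, -0.0497, 0.046]
tcp_rot: [[-0.999, -0.036, -0.011], [-0.036, 0.999, 0.003], [0.011, 0.003, -1.0]]
force: [-9.5, -2.9, 5.7]
opening: 0.005
```

Call:
{"op": "play_rows", "data": {"plan": [[[0,0,0,0,0,0,-1],[0,0,0,0,0,0,-1]]]}}

```text
time_s: 9.65
position: [0.5085, -0.0497, 0.046]
tcp_rot: [[-0.999, -0.036, -0.011], [-0.036, 0.999, 0.003], [0.01, 0.003, -1.0]]
force: [-9.7, -2.4, 4.2]
opening: 0.005
```

Call:
{"op": "play_rows", "data": {"plan": [[[0.018,-0.002,0.01,0,0,0,-1]]]}}

```text
time_s: 9.75
position: [0.5085, -0.0496, 0.0461]
tcp_rot: [[-0.999, -0.036, -0.013], [-0.036, 0.999, 0.003], [0.012, 0.003, -1.0]]
force: [-11.4, -3.6, -0.8]
opening: 0.005
```

Call:
{"op": "play_rows", "data": {"plan": [[[0.006,0,0,0,0,0,-1],[0,0,0,0,0,0,-1]]]}}

```text
time_s: 9.95
position: [0.5085, -0.0497, 0.0461]
tcp_rot: [[-0.999, -0.036, -0.013], [-0.036, 0.999, 0.003], [0.013, 0.004, -1.0]]
force: [-11.2, -4.1, 3.7]
opening: 0.005
```

Call:
{"op": "play_rows", "data": {"plan": [[[0,0,0,0,0,0,-1],[0,0,0,0,0,0,-1]]]}}

```text
time_s: 10.15
position: [0.5086, -0.0496, 0.0461]
tcp_rot: [[-0.999, -0.036, -0.013], [-0.036, 0.999, 0.003], [0.013, 0.004, -1.0]]
force: [-10.6, -3.4, 3.2]
opening: 0.002
```

Call:
{"op": "play_rows", "data": {"plan": [[[0.012,-0.006,0.002,0,0,0,-1],[0,0,0,0,0,0,-1]]]}}

```text
time_s: 10.35
position: [0.5086, -0.0497, 0.0461]
tcp_rot: [[-0.999, -0.036, -0.014], [-0.036, 0.999, 0.004], [0.014, 0.004, -1.0]]
force: [-11.5, -1.9, 2.7]
opening: 0.002
```

Call:
{"op": "play_rows", "data": {"plan": [[[0,0,0,0,0,0,-1],[0,0,0,0,0,0,-1],[0,0,0,0,0,0,-1]]]}}

```text
time_s: 10.65
position: [0.5086, -0.0497, 0.0461]
tcp_rot: [[-0.999, -0.036, -0.014], [-0.036, 0.999, 0.004], [0.014, 0.004, -1.0]]
force: [-11.6, -2.8, 3.7]
opening: 0.006
```

Call:
{"op": "play_rows", "data": {"plan": [[[-0.06,0,0,0,0,0,-1],[-0.1,0,0,0,0,0,-1],[-0.2,0,0,0,0,0,-1],[-0.2,0,0,0,0,0,-1],[0,0,0.4,0,0,0,-1],[0,0,0.6,0,0,0,-1],[0,0,0.6,0,0,0,-1],[0,-0.5,0,0,0,0,-1],[0,-0.5,0,0,0,0,-1],[0,0,0,0,0,0,-1]]]}}

```text
time_s: 11.65
position: [0.4886, -0.1041, 0.1279]
tcp_rot: [[-0.999, -0.032, 0.004], [-0.032, 0.999, -0.002], [-0.004, -0.002, -1.0]]
force: [0.1, -0.4, 0.0]
opening: 0.008
```

```bash
python3 -c "
from h import *
s=st();q=O+RG@[.014,-.159];print(q,(q-s['position'][:2])/.05)
crop('side','s3',195,170,130,100,6)"
```

```text
t 11.65 p [ 0.4886 -0.1041  0.1279] gauge [-0.0741 -0.0717] yaw -178.2 F [ 0.13 -0.45  0.02] Fg [ 0.11 -0.45] open 0.008 j [ -25.   29.  105.   -0.   45. -117.]
[ 0.5808124 -0.1870452] [ 1.84387261 -1.65958894]
```

View pics/s3.png

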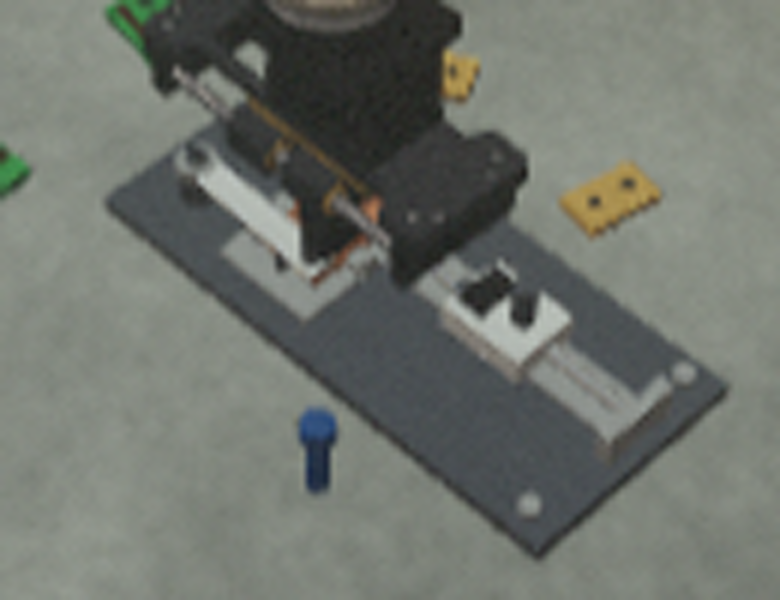

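Call:
{"op": "play_rows", "data": {"plan": [[[0.3,-0.5,0,0,0,0.004,-1],[0.4,-0.5,0,0,0,0,-1],[0.4,-0.4,0,0,0,0,-1],[0.4,-0.26,0,0,0,0,-1],[0.34,0,0,0,0,0,-1],[0,0,0,0,0,0,-1],[0,0,-0.5,0,0,0,-1],[0,0,-0.5,0,0,0,-1],[0,0,-0.4,0,0,0,-1],[0,0,-0.28,0,0,0,-1],[0,0,0,0,0,0,-1],[0,0,0,0,0,0,-1]]]}}

```text
time_s: 12.9
position: [0.5791, -0.1839, 0.0432]
tcp_rot: [[-0.999, -0.048, -0.0], [-0.048, 0.999, 0.0], [0.0, 0.0, -1.0]]
force: [0.3, -0.3, 0.3]
opening: 0.012
```

```bash
python3 -c "
from h import *
s=st()
crop('side','s4',215,170,110,90,7)"
```

```text
t 12.9 p [ 0.5791 -0.1839  0.0432] gauge [ 0.0124 -0.1558] yaw -177.3 F [ 0.3  -0.33  0.25] Fg [ 0.29 -0.34] open 0.012 j [ -28.   43.   92.    0.   45. -121.]
```

View pics/s4.png

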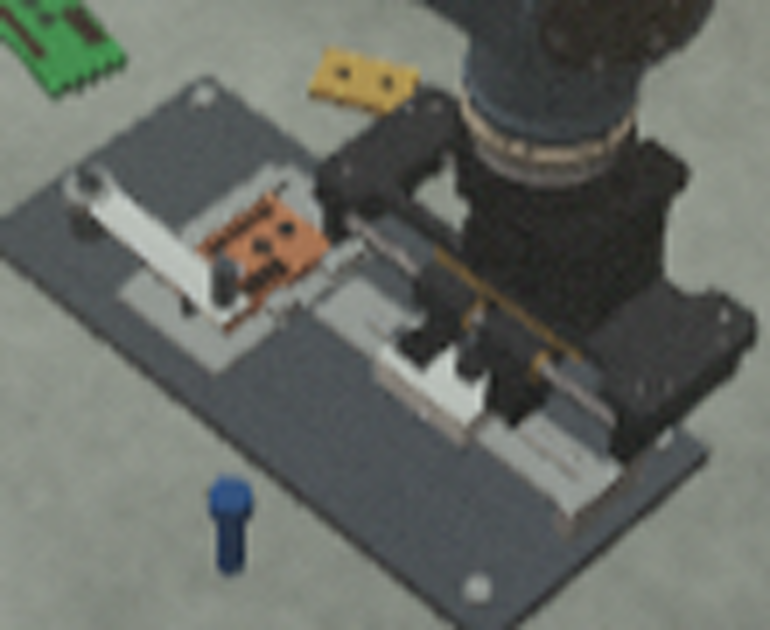

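Call:
{"op": "play_rows", "data": {"plan": [[[-0.004,0.08,0,0,0,0,-1],[-0.004,0.08,0,0,0,0,-1],[-0.004,0.08,0,0,0,0,-1],[-0.004,0.08,0,0,0,0,-1]]]}}

```text
time_s: 13.35
position: [0.5788, -0.1681, 0.0435]
tcp_rot: [[-0.999, -0.048, 0.001], [-0.048, 0.999, -0.0], [-0.001, -0.0, -1.0]]
force: [-0.2, -0.3, 1.0]
opening: 0.005
```

Call:
{"op": "play_rows", "data": {"plan": [[[-0.004,0.08,0,0,0,0,-1],[-0.004,0.08,0,0,0,0,-1],[-0.004,0.08,0,0,0,0,-1],[-0.004,0.08,0,0,0,0,-1],[-0.004,0.08,0,0,0,0,-1],[-0.004,0.08,0,0,0,0,-1]]]}}

```text
time_s: 13.95
position: [0.5776, -0.1444, 0.0432]
tcp_rot: [[-0.999, -0.047, 0.001], [-0.047, 0.999, -0.001], [-0.001, -0.001, -1.0]]
force: [-1.0, -3.7, 3.2]
opening: 0.004
```

```bash
python3 -c "
from h import *
s=st()"
```

```text
t 13.95 p [ 0.5776 -0.1444  0.0432] gauge [ 0.0129 -0.1163] yaw -177.3 F [-1.03 -3.69  3.17] Fg [-1.21 -3.64] open 0.004 j [ -25.   42.   94.   -0.   44. -117.]
```

Call:
{"op": "play_rows", "data": {"plan": [[[-0.002,0.04,0,0,0,0,-1],[-0.002,0.04,0,0,0,0,-1]]]}}

```text
time_s: 14.15
position: [0.5774, -0.1404, 0.0432]
tcp_rot: [[-0.999, -0.047, 0.0], [-0.047, 0.999, -0.0], [-0.0, -0.0, -1.0]]
force: [-1.1, -2.7, 3.0]
opening: 0.011
```

Call:
{"op": "play_rows", "data": {"plan": [[[-0.001,0.02,0,0,0,0,-1],[-0.001,0.02,0,0,0,0,-1]]]}}

```text
time_s: 14.35
position: [0.5773, -0.1385, 0.0431]
tcp_rot: [[-0.999, -0.047, 0.0], [-0.047, 0.999, -0.0], [-0.0, -0.0, -1.0]]
force: [-0.7, -3.8, 3.1]
opening: 0.005
```

Call:
{"op": "play_rows", "data": {"plan": [[[-0.001,0.016,0,0,0,0,-1]]]}}

```text
time_s: 14.45
position: [0.5772, -0.1377, 0.0431]
tcp_rot: [[-0.999, -0.047, 0.0], [-0.047, 0.999, -0.0], [-0.0, -0.0, -1.0]]
force: [-0.2, -3.7, 3.6]
opening: 0.005
```

Call:
{"op": "play_rows", "data": {"plan": [[[-0.001,0.016,0,0,0,0,-1]]]}}

```text
time_s: 14.55
position: [0.5772, -0.137, 0.0432]
tcp_rot: [[-0.999, -0.047, 0.001], [-0.047, 0.999, -0.0], [-0.001, -0.0, -1.0]]
force: [-0.1, -3.3, 3.6]
opening: 0.006
```

Call:
{"op": "play_rows", "data": {"plan": [[[-0.001,0.014,0.008,0,0,0,-1]]]}}

```text
time_s: 14.65
position: [0.5771, -0.1362, 0.0432]
tcp_rot: [[-0.999, -0.047, 0.0], [-0.047, 0.999, -0.0], [-0.0, -0.0, -1.0]]
force: [0.4, -3.8, -0.9]
opening: 0.004
```

Call:
{"op": "play_rows", "data": {"plan": [[[-0.001,0.014,0,0,0,0,-1]]]}}

```text
time_s: 14.75
position: [0.5771, -0.1354, 0.0432]
tcp_rot: [[-0.999, -0.047, 0.0], [-0.047, 0.999, -0.0], [-0.0, -0.0, -1.0]]
force: [0.7, -3.1, -0.2]
opening: 0.006
```

Call:
{"op": "play_rows", "data": {"plan": [[[-0.001,0.014,0,0,0,0,-1]]]}}

```text
time_s: 14.85
position: [0.577, -0.1347, 0.0432]
tcp_rot: [[-0.999, -0.047, 0.0], [-0.047, 0.999, -0.0], [-0.0, -0.0, -1.0]]
force: [1.4, -2.7, 0.4]
opening: 0.005
```

Call:
{"op": "play_rows", "data": {"plan": [[[-0.001,0.014,0,0,0,0,-1]]]}}

```text
time_s: 14.95
position: [0.577, -0.134, 0.0432]
tcp_rot: [[-0.999, -0.047, 0.0], [-0.047, 0.999, -0.0], [-0.0, -0.0, -1.0]]
force: [1.1, -3.4, 0.3]
opening: 0.001
```

Call:
{"op": "play_rows", "data": {"plan": [[[-0.001,0.012,0,0,0,0,-1]]]}}

```text
time_s: 15.05
position: [0.577, -0.1334, 0.0433]
tcp_rot: [[-0.999, -0.047, 0.0], [-0.047, 0.999, -0.0], [-0.0, -0.0, -1.0]]
force: [0.6, -3.4, -0.7]
opening: 0.003
```

Call:
{"op": "play_rows", "data": {"plan": [[[-0.001,0.012,0,0,0,0,-1]]]}}

```text
time_s: 15.15
position: [0.5769, -0.1328, 0.0433]
tcp_rot: [[-0.999, -0.047, 0.0], [-0.047, 0.999, -0.0], [-0.0, -0.0, -1.0]]
force: [1.9, -3.9, -1.0]
opening: 0.003
```

Call:
{"op": "play_rows", "data": {"plan": [[[-0.001,0.012,0,0,0,0,-1]]]}}

```text
time_s: 15.25
position: [0.5769, -0.1322, 0.0433]
tcp_rot: [[-0.999, -0.047, 0.0], [-0.047, 0.999, -0.0], [-0.0, -0.0, -1.0]]
force: [2.0, -3.2, -2.6]
opening: 0.007
```

Call:
{"op": "play_rows", "data": {"plan": [[[-0.001,0.012,0,0,0,0,-1]]]}}

```text
time_s: 15.35
position: [0.5768, -0.1316, 0.0434]
tcp_rot: [[-0.999, -0.047, 0.0], [-0.047, 0.999, -0.0], [-0.0, -0.0, -1.0]]
force: [1.1, -3.2, -2.6]
opening: 0.005
```

Call:
{"op": "play_rows", "data": {"plan": [[[-0.001,0.012,-0.004,0,0,0,-1]]]}}

```text
time_s: 15.45
position: [0.5767, -0.131, 0.0433]
tcp_rot: [[-0.999, -0.047, 0.0], [-0.047, 0.999, -0.0], [-0.0, -0.0, -1.0]]
force: [1.5, -3.3, -0.5]
opening: 0.002
```

Call:
{"op": "play_rows", "data": {"plan": [[[-0.001,0.012,0,0,0,0,-1]]]}}

```text
time_s: 15.55
position: [0.5767, -0.1305, 0.0433]
tcp_rot: [[-0.999, -0.047, 0.0], [-0.047, 0.999, -0.0], [-0.0, -0.0, -1.0]]
force: [1.1, -3.2, -1.2]
opening: 0.004
```

Call:
{"op": "play_rows", "data": {"plan": [[[-0.001,0.012,0,0,0,0,-1]]]}}

```text
time_s: 15.65
position: [0.5767, -0.1299, 0.0434]
tcp_rot: [[-0.999, -0.047, 0.001], [-0.047, 0.999, -0.0], [-0.001, -0.0, -1.0]]
force: [2.3, -3.7, -1.9]
opening: 0.008
```

Call:
{"op": "play_rows", "data": {"plan": [[[-0.001,0.012,0,0,0,0,-1]]]}}

```text
time_s: 15.75
position: [0.5766, -0.1293, 0.0433]
tcp_rot: [[-0.999, -0.047, 0.001], [-0.047, 0.999, -0.0], [-0.001, -0.0, -1.0]]
force: [2.1, -4.9, -1.9]
opening: 0.001
```

Call:
{"op": "play_rows", "data": {"plan": [[[-0.002,0.007,-0.002,0,0,0,-1]]]}}

```text
time_s: 15.85
position: [0.5767, -0.1292, 0.0433]
tcp_rot: [[-0.999, -0.048, 0.001], [-0.048, 0.999, -0.001], [-0.001, -0.001, -1.0]]
force: [1.8, -4.6, 0.1]
opening: 0.004
```

Call:
{"op": "play_rows", "data": {"plan": [[[0,0.007,0,0,0,0,-1]]]}}

```text
time_s: 15.95
position: [0.5767, -0.1292, 0.0433]
tcp_rot: [[-0.999, -0.048, 0.001], [-0.048, 0.999, -0.001], [-0.001, -0.001, -1.0]]
force: [1.5, -6.5, -0.8]
opening: 0.007
```

Call:
{"op": "play_rows", "data": {"plan": [[[0,0.007,0,0,0,0,-1]]]}}

```text
time_s: 16.05
position: [0.5767, -0.1292, 0.0433]
tcp_rot: [[-0.999, -0.048, 0.001], [-0.048, 0.999, -0.002], [-0.001, -0.002, -1.0]]
force: [1.6, -7.5, -1.4]
opening: 0.003
```

Call:
{"op": "play_rows", "data": {"plan": [[[-0.002,0.01,0,0,0,0,-1]]]}}

```text
time_s: 16.15
position: [0.5767, -0.1289, 0.0434]
tcp_rot: [[-0.999, -0.048, 0.001], [-0.048, 0.999, -0.002], [-0.001, -0.002, -1.0]]
force: [2.1, -7.6, -1.1]
opening: 0.005
```

Call:
{"op": "play_rows", "data": {"plan": [[[0,0.008,0,0,0,0,-1]]]}}

```text
time_s: 16.25
position: [0.5767, -0.1285, 0.0433]
tcp_rot: [[-0.999, -0.048, 0.001], [-0.048, 0.999, -0.002], [-0.001, -0.002, -1.0]]
force: [1.6, -6.9, -1.2]
opening: 0.004
```

Call:
{"op": "play_rows", "data": {"plan": [[[0,0,0,0,0,0,-1]]]}}

```text
time_s: 16.35
position: [0.5767, -0.1284, 0.0434]
tcp_rot: [[-0.999, -0.048, 0.001], [-0.048, 0.999, -0.002], [-0.001, -0.002, -1.0]]
force: [2.2, -6.4, -2.6]
opening: 0.004
```

Call:
{"op": "play_rows", "data": {"plan": [[[0,0,0,0,0,0,-1]]]}}

```text
time_s: 16.45
position: [0.5767, -0.1284, 0.0433]
tcp_rot: [[-0.999, -0.048, 0.001], [-0.048, 0.999, -0.002], [-0.001, -0.002, -1.0]]
force: [1.5, -6.9, -1.3]
opening: 0.008
```

Call:
{"op": "play_rows", "data": {"plan": [[[-0.001,0.008,0,0,0,0,-1]]]}}

```text
time_s: 16.55
position: [0.5767, -0.1282, 0.0434]
tcp_rot: [[-0.999, -0.048, 0.001], [-0.048, 0.999, -0.002], [-0.001, -0.002, -1.0]]
force: [1.3, -7.8, -2.4]
opening: 0.005
```

Call:
{"op": "play_rows", "data": {"plan": [[[-0.001,0.008,0,0,0,0,-1]]]}}

```text
time_s: 16.65
position: [0.5766, -0.1279, 0.0434]
tcp_rot: [[-0.999, -0.048, 0.001], [-0.048, 0.999, -0.002], [-0.001, -0.002, -1.0]]
force: [0.8, -7.4, -1.1]
opening: 0.007
```

Call:
{"op": "play_rows", "data": {"plan": [[[-0.001,0.008,0,0,0,0,-1]]]}}

```text
time_s: 16.75
position: [0.5766, -0.1276, 0.0434]
tcp_rot: [[-0.999, -0.048, 0.001], [-0.048, 0.999, -0.003], [-0.001, -0.003, -1.0]]
force: [1.8, -8.2, -2.2]
opening: 0.007
```

Call:
{"op": "play_rows", "data": {"plan": [[[-0.001,0.008,0,0,0,0,-1]]]}}

```text
time_s: 16.85
position: [0.5766, -0.1274, 0.0434]
tcp_rot: [[-0.999, -0.048, 0.001], [-0.048, 0.999, -0.003], [-0.001, -0.003, -1.0]]
force: [2.4, -8.6, -1.4]
opening: 0.005
```

Call:
{"op": "play_rows", "data": {"plan": [[[-0.001,0.008,0,0,0,0,-1]]]}}

```text
time_s: 16.95
position: [0.5766, -0.1274, 0.0434]
tcp_rot: [[-0.999, -0.048, 0.002], [-0.048, 0.999, -0.003], [-0.001, -0.004, -1.0]]
force: [1.4, -10.4, -1.2]
opening: 0.005
```

Call:
{"op": "play_rows", "data": {"plan": [[[-0.001,0.008,0,0,0,0,-1]]]}}

```text
time_s: 17.05
position: [0.5767, -0.1274, 0.0434]
tcp_rot: [[-0.999, -0.048, 0.002], [-0.048, 0.999, -0.004], [-0.002, -0.004, -1.0]]
force: [1.0, -10.5, -2.5]
opening: 0.008
```

Call:
{"op": "play_rows", "data": {"plan": [[[0,0.004,-0.002,0,0,0,-1],[0,0,0,0,0,0,-1]]]}}

```text
time_s: 17.25
position: [0.5767, -0.1274, 0.0434]
tcp_rot: [[-0.999, -0.048, 0.002], [-0.048, 0.999, -0.004], [-0.002, -0.004, -1.0]]
force: [1.1, -11.2, -1.6]
opening: 0.007
```

Call:
{"op": "play_rows", "data": {"plan": [[[0,0,0,0,0,0,-1],[0,0,0,0,0,0,-1]]]}}

```text
time_s: 17.45
position: [0.5767, -0.1273, 0.0434]
tcp_rot: [[-0.999, -0.048, 0.002], [-0.048, 0.999, -0.004], [-0.002, -0.004, -1.0]]
force: [1.5, -11.1, -2.9]
opening: 0.005
```

Call:
{"op": "play_rows", "data": {"plan": [[[0,0,0,0,0,0,-1],[0,0,0,0,0,0,-1]]]}}

```text
time_s: 17.65
position: [0.5767, -0.1274, 0.0434]
tcp_rot: [[-0.999, -0.048, 0.002], [-0.048, 0.999, -0.004], [-0.002, -0.004, -1.0]]
force: [1.1, -10.7, -0.1]
opening: 0.003
```

Call:
{"op": "play_rows", "data": {"plan": [[[0,0,0,0,0,0,-1],[0,0,0,0,0,0,-1]]]}}

```text
time_s: 17.85
position: [0.5766, -0.1274, 0.0434]
tcp_rot: [[-0.999, -0.048, 0.002], [-0.048, 0.999, -0.004], [-0.002, -0.004, -1.0]]
force: [0.9, -10.7, -1.3]
opening: 0.007
```

Call:
{"op": "play_rows", "data": {"plan": [[[0,0.004,0,0,0,0,-1],[0,0,0,0,0,0,-1],[0,0,0,0,0,0,-1],[0,0,0,0,0,0,-1],[0,0,0,0,0,0,-1],[0,0,0,0,0,0,-1]]]}}

```text
time_s: 18.45
position: [0.5767, -0.1274, 0.0434]
tcp_rot: [[-0.999, -0.048, 0.002], [-0.048, 0.999, -0.004], [-0.002, -0.005, -1.0]]
force: [0.5, -11.2, -2.3]
opening: 0.004
```

Call:
{"op": "play_rows", "data": {"plan": [[[0,0,0,0,0,0,-1],[0,0,0,0,0,0,-1],[0,0,0,0,0,0,-1],[0,0,0,0,0,0,-1],[0,0,0,0,0,0,-1],[0,0,0,0,0,0,-1],[0,0,0,0,0,0,-1],[0,0,0,0,0,0,-1]]]}}

```text
time_s: 19.25
position: [0.5767, -0.1274, 0.0434]
tcp_rot: [[-0.999, -0.048, 0.002], [-0.048, 0.999, -0.004], [-0.002, -0.005, -1.0]]
force: [0.6, -10.9, -0.8]
opening: 0.006
```

Call:
{"op": "play_rows", "data": {"plan": [[[0.002,-0.05,0,0,0,0,-1],[0.005,-0.1,0,0,0,0,-1],[0.005,-0.1,0,0,0,0,-1],[0.005,-0.1,0,0,0,0,-1],[0.005,-0.1,0,0,0,0,-1],[0.005,-0.1,0,0,0,0,-1],[0.005,-0.1,0,0,0,0,-1],[0.005,-0.1,0,0,0,0,-1],[0.005,-0.1,0,0,0,0,-1],[0.005,-0.1,0,0,0,0,-1],[0.005,-0.1,0,0,0,0,-1],[0.005,-0.1,0,0,0,0,-1]]]}}

```text
time_s: 20.45
position: [0.5781, -0.1818, 0.0427]
tcp_rot: [[-0.999, -0.047, -0.001], [-0.047, 0.999, 0.001], [0.001, 0.001, -1.0]]
force: [-0.0, -0.4, -0.4]
opening: 0.004
```

Call:
{"op": "play_rows", "data": {"plan": [[[0,0,0.4,0,0,0,-1],[0,0,0.6,0,0,0,-1],[0,0,0.6,0,0,0,-1],[0,0,0,0,0,0,-1]]]}}

```text
time_s: 20.85
position: [0.5813, -0.1833, 0.1271]
tcp_rot: [[-0.999, -0.047, 0.007], [-0.047, 0.999, -0.004], [-0.007, -0.004, -1.0]]
force: [0.8, 0.2, -0.1]
opening: 0.001
```

```bash
python3 -c "
from h import *
s=st()
for sg in(-.028,-.0155):
  q,y=tool(1.56,sg);print(q,y,RG.T@(q-O),(q-s['position'][:2])/.05)
crop('side','s5',195,170,130,100,6)"
```

```text
t 20.85 p [ 0.5813 -0.1833  0.1271] gauge [ 0.0146 -0.1553] yaw -177.3 F [ 0.76  0.19 -0.05] Fg [0.76 0.16] open 0.001 j [ -28.   36.   90.    0.   54. -121.]
[ 0.55215578 -0.04955851] 182.13141604040842 [-0.00802726 -0.02029675] [-0.58244902  2.67505284]
[ 0.53966443 -0.05002341] 182.13141604040842 [-0.02052653 -0.0201618 ] [-0.83227605  2.66575493]
```

View pics/s5.png

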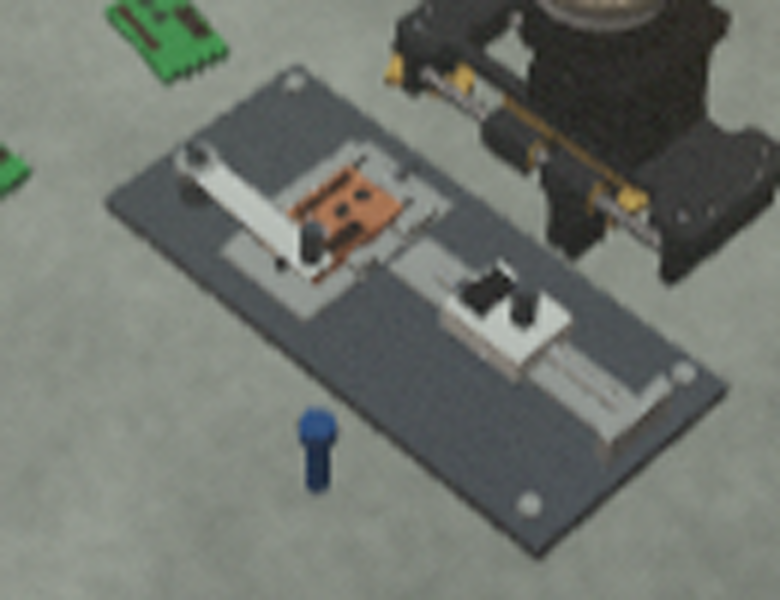

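Call:
{"op": "play_rows", "data": {"plan": [[[-0.08,0.4,0,0,0,0,-1],[-0.08,0.4,0,0,0,0,-1],[-0.08,0.4,0,0,0,0,-1],[-0.08,0.4,0,0,0,0,-1],[-0.08,0.4,0,0,0,0,-1],[-0.08,0.4,0,0,0,0,-1],[-0.08,0.27,0,0,0,0,-1],[0,0,-0.4,0,0,0,-1],[0,0,-0.5,0,0,0,-1],[0,0,-0.4,0,0,0,-1],[0,0,-0.28,0,0,0,-1],[0,0,0,0,0,0,-1]]]}}

```text
time_s: 22.1
position: [0.5489, -0.0474, 0.042]
tcp_rot: [[-0.999, -0.048, -0.005], [-0.048, 0.999, 0.001], [0.005, 0.002, -1.0]]
force: [-0.1, 0.3, 0.3]
opening: 0.004
```

```bash
python3 -c "
from h import *
st();print(tool(1.56,-.0165))
arc(tool(1.56,-.0165)[0],-.0165,np.r_[1.56:.40:30j])"
```

```text
t 22.1 p [ 0.5489 -0.0474  0.042 ] gauge [-0.0112 -0.0179] yaw -177.3 F [-0.06  0.34  0.33] Fg [-0.04  0.34] open 0.004 j [ -17.   40.  100.   -0.   40. -109.]
(array([ 0.54066374, -0.04998622]), np.float64(182.13141604040842))
[np.float64(0.0), np.float64(0.0), 0, 0, 0, np.float64(0.0), -1], [np.float64(-0.076), np.float64(-0.015), 0, 0, 0, np.float64(-0.0127), -1], [np.float64(-0.076), np.float64(-0.011), 0, 0, 0, np.float64(-0.0127), -1], [np.float64(-0.077), np.float64(-0.008), 0, 0, 0, np.float64(-0.0127), -1], [np.float64(-0.077), np.float64(-0.006), 0, 0, 0, np.float64(-0.0127), -1], [np.float64(-0.077), np.float64(-0.002), 0, 0, 0, np.float64(-0.0127), -1], [np.float64(-0.077), np.float64(0.001), 0, 0, 0, np.float64(-0.0127), -1], [np.float64(-0.077), np.float64(0.004), 0, 0, 0, np.float64(-0.0127), -1], [np.float64(-0.077), np.float64(0.007), 0, 0, 0, np.float64(-0.0127), -1], [np.float64(-0.076), np.float64(0.01), 0, 0, 0, np.float64(-0.0127), -1], [np.float64(-0.076), np.float64(0.013), 0, 0, 0, np.float64(-0.0127), -1], [np.float64(-0.076), np.float64(0.016), 0, 0, 0, np.
[... 695 characters left out ...]
], [np.float64(-0.063), np.float64(0.044), 0, 0, 0, np.float64(-0.0127), -1], [np.float64(-0.061), np.float64(0.047), 0, 0, 0, np.float64(-0.0127), -1], [np.float64(-0.06), np.float64(0.049), 0, 0, 0, np.float64(-0.0127), -1], [np.float64(-0.057), np.float64(0.051), 0, 0, 0, np.float64(-0.0127), -1], [np.float64(-0.055), np.float64(0.054), 0, 0, 0, np.float64(-0.0127), -1], [np.float64(-0.054), np.float64(0.056), 0, 0, 0, np.float64(-0.0127), -1], [np.float64(-0.05), np.float64(0.058), 0, 0, 0, np.float64(-0.0127), -1], [np.float64(-0.049), np.float64(0.06), 0, 0, 0, np.float64(-0.0127), -1], [np.float64(-0.046), np.float64(0.062), 0, 0, 0, np.float64(-0.0127), -1], [ 0.44216374 -0.01168622]
```

Call:
{"op": "play_rows", "data": {"plan": [[[0,-0.03,0.07,0,0,0,-1],[-0.06,-0.01,0,0,0,0,-1],[-0.06,-0.01,0,0,0,0,-1],[-0.04,0,0,0,0,0,-1]]]}}

```text
time_s: 22.5
position: [0.5427, -0.0512, 0.0483]
tcp_rot: [[-0.999, -0.047, 0.001], [-0.047, 0.999, -0.0], [-0.001, -0.0, -1.0]]
force: [0.0, 0.8, -0.2]
opening: 0.002
```

Call:
{"op": "play_rows", "data": {"plan": [[[-0.038,-0.007,0,0,0,-0.006,-1],[-0.038,-0.007,0,0,0,-0.006,-1],[-0.038,-0.006,0,0,0,-0.006,-1]]]}}

```text
time_s: 22.8
position: [0.5383, -0.0522, 0.0479]
tcp_rot: [[-1.0, 0.011, 0.003], [0.011, 1.0, -0.0], [-0.003, -0.0, -1.0]]
force: [2.8, 0.7, -0.2]
opening: 0.004
```

Call:
{"op": "play_rows", "data": {"plan": [[[-0.038,-0.005,0,0,0,-0.006,-1],[-0.038,-0.004,0,0,0,-0.006,-1],[-0.038,-0.004,0,0,0,-0.006,-1],[-0.038,-0.003,0,0,0,-0.006,-1]]]}}

```text
time_s: 23.2
position: [0.5299, -0.053, 0.0477]
tcp_rot: [[-0.996, 0.086, 0.001], [0.086, 0.996, -0.0], [-0.001, -0.0, -1.0]]
force: [2.1, 0.5, 0.9]
opening: 0.007
```

```bash
python3 -c "
from h import *
st();print(tool(1.42,-.0165))"
```

```text
t 23.2 p [ 0.5299 -0.053   0.0477] gauge [-0.0304 -0.0227] yaw 175.1 F [2.15 0.49 0.92] Fg [2.17 0.39] open 0.007 j [ -18.   39.  103.   -0.   38. -103.]
(array([ 0.52730605, -0.05185729]), np.float64(174.11000690857688))
```

Call:
{"op": "play_rows", "data": {"plan": [[[-0.077,0.004,0,0,0,-0.0127,-1],[-0.077,0.004,0,0,0,-0.0127,-1],[-0.077,0.006,0,0,0,-0.0127,-1],[-0.077,0.009,0,0,0,-0.0127,-1],[-0.077,0.01,0,0,0,-0.0127,-1],[-0.076,0.011,0,0,0,-0.0127,-1]]]}}

```text
time_s: 23.8
position: [0.5052, -0.0507, 0.0474]
tcp_rot: [[-0.947, 0.32, -0.002], [0.32, 0.947, 0.0], [0.002, -0.001, -1.0]]
force: [1.1, -0.9, 0.3]
opening: 0.006
```

Call:
{"op": "play_rows", "data": {"plan": [[[-0.076,0.013,0,0,0,-0.0127,-1],[-0.076,0.016,0,0,0,-0.0127,-1],[-0.074,0.019,0,0,0,-0.0127,-1],[-0.074,0.022,0,0,0,-0.0127,-1],[-0.073,0.025,0,0,0,-0.0127,-1],[-0.072,0.028,0,0,0,-0.0127,-1]]]}}

```text
time_s: 24.4
position: [0.4831, -0.0442, 0.0474]
tcp_rot: [[-0.844, 0.536, -0.002], [0.536, 0.844, 0.0], [0.002, -0.001, -1.0]]
force: [1.6, -0.1, -0.3]
opening: 0.001
```

```bash
python3 -c "
from h import *
st()
for t in (.9,.96,1.0):print(tool(t,-.0165))"
```

```text
t 24.4 p [ 0.4831 -0.0442  0.0474] gauge [-0.0768 -0.0116] yaw 147.6 F [ 1.57 -0.11 -0.32] Fg [ 1.56 -0.19] open 0.001 j [-18.  37. 110.  -0.  33. -76.]
(array([ 0.47862945, -0.04245385]), np.float64(144.3162015617741))
(array([ 0.48390922, -0.04481692]), np.float64(147.75394833255902))
(array([ 0.4875037 , -0.04621453]), np.float64(150.04577951308232))
```

Tracking well (θ≈0.96). Continue to about 0.45, then withdraw and lift.

Call:
{"op": "play_rows", "data": {"plan": [[[-0.071,0.031,0,0,0,-0.0127,-1],[-0.069,0.034,0,0,0,-0.0127,-1],[-0.068,0.036,0,0,0,-0.0127,-1],[-0.067,0.039,0,0,0,-0.0127,-1],[-0.065,0.042,0,0,0,-0.0127,-1],[-0.063,0.044,0,0,0,-0.0127,-1],[-0.061,0.047,0,0,0,-0.0127,-1],[-0.06,0.049,0,0,0,-0.0127,-1],[-0.057,0.051,0,0,0,-0.0127,-1],[-0.055,0.054,0,0,0,-0.0127,-1],[-0.054,0.056,0,0,0,-0.0127,-1],[-0.05,0.058,0,0,0,-0.0127,-1]]]}}

```text
time_s: 25.6
position: [0.4469, -0.0173, 0.0475]
tcp_rot: [[-0.502, 0.865, -0.0], [0.865, 0.502, -0.0], [0.0, -0.0, -1.0]]
force: [1.9, 0.3, -2.1]
opening: 0.004
```

Call:
{"op": "play_rows", "data": {"plan": [[[0.05,-0.1,0,0,0,0,-1],[0.1,-0.2,0,0,0,0,-1],[0,0,0.4,0,0,0,-1],[0,0,0.6,0,0,0,-1],[0,0,0.6,0,0,0,-1],[-0.1,0.9,0.1,0,0,0,-1],[-0.2,0.9,0.1,0,0,0,-1],[-0.2,0.9,0.1,0,0,0,-1],[-0.2,0.9,0.1,0,0,0,-1],[-0.2,0.9,0.1,0,0,0,-1],[0,0.9,0.1,0,0,0,-1],[0,0,0,0,0,0,-1]]]}}

```text
time_s: 26.8
position: [0.4103, 0.2416, 0.1584]
tcp_rot: [[-0.51, 0.86, 0.003], [0.86, 0.51, 0.002], [0.0, 0.003, -1.0]]
force: [0.4, -0.9, 0.8]
opening: 0.003
```

```bash
python3 -c "
from h import *
st()
crop('top','t4',200,175,150,110,5.3)"
```

```text
t 26.8 p [0.4103 0.2416 0.1584] gauge [-0.1357  0.2773] yaw 120.7 F [ 0.42 -0.92  0.82] Fg [ 0.38 -0.94] open 0.003 j [ 17.  25. 107.   0.  48. -14.]
```

View pics/t4.png

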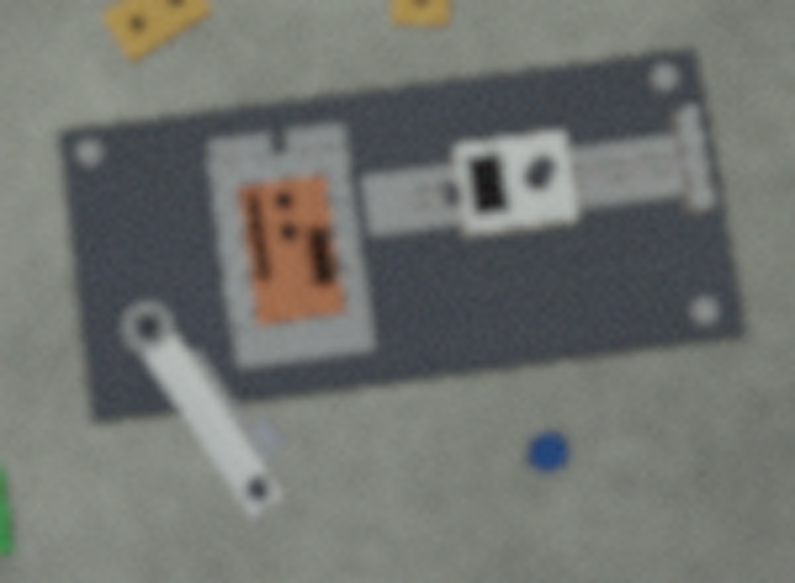

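```bash
python3 -c "
from h import *
crop('side','s6',195,170,130,100,6)
def m(f):
    h=cv2.cvtColor(cv2.imread(f),cv2.COLOR_BGR2HSV);k=((h[...,0]<16)&(h[...,1]>110)&(h[...,2]>90))
    k[:130]=0;k[330:]=0;k[:,:200]=0;k[:,440:]=0
    y,x=np.nonzero(k);return (x+y).max(),np.percentile(x,[99,99.9]),np.percentile(y,[.1,1]),k.sum(),np.percentile(x-y,[99,99.8])
for f in('s1','s5','s6'):print(f,m(f'pics/{f}.png'))
a=cv2.imread('pics/s5.png')[120:320,200:460];b=cv2.imread('pics/s6.png')[120:320,200:460]
cv2.imwrite('pics/cmp.png',cv2.resize(np.hstack([a,b]),None,fx=1.5,fy=1.5))
# expected: shoe far edge in side pixels per mm along gauge x
X=[[*(O+RG@[x,0]),.026] for x in(.03,.04)];print((px(np.array(X),'side')-[195,170])*6)
"
```

```text
s1 (np.int64(609), array([383., 387.]), array([178.  , 183.19]), np.int64(5920), array([167., 170.]))
s5 (np.int64(609), array([395., 399.]), array([170., 173.]), np.int64(3140), array([190., 192.]))
s6 (np.int64(610), array([393.   , 398.918]), array([170., 175.]), np.int64(6083), array([188., 191.]))
[[370.01902732 185.96073595]
 [382.7863956  176.52931535]]
```

View pics/cmp.png

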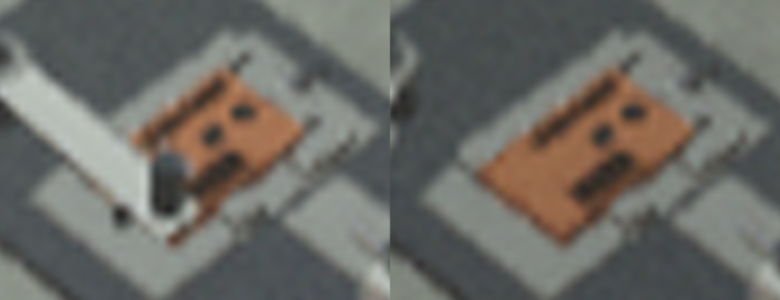

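```bash
python3 -c "
from h import *
caps=[capture('side') for _ in range(6)]
b=np.mean(caps,0).astype(np.uint8)[...,::-1];b=cv2.resize(b[170:270,195:325],None,fx=6,fy=6,interpolation=cv2.INTER_CUBIC)
a=cv2.imread('pics/s5.png')
def sh(x0,x1,y0,y1):
    best=None;r=cv2.matchTemplate(b[y0-20:y1+20,x0-20:x1+20],a[y0:y1,x0:x1],cv2.TM_CCOEFF_NORMED);_,v,_,l=cv2.minMaxLoc(r);return v,l[0]-20,l[1]-20
print('shoe',sh(336,392,185,222),'fixed',sh(440,580,260,380),sh(400,460,140,230))
s=read_state();print(s['time_s'])
"
```

```text
shoe (0.9975153207778931, 0, 0) fixed (0.9974018335342407, 0, 0) (0.9978528618812561, 0, 0)
27.2
```

Zero shift of the shoe between clip on and clip off, to about 0.5 mm, so it is still against the stop. The arm is clear, so I'm handing in.

```bash
python3 -c "
from rig import *
print(hand_in())"
```

```text
the job is handed in; nothing more can be done
None
```

I did the whole job in the order asked and handed it in at about 27 s; `hand_in()` reported no verdict.

- **Clip on:** I swung the clip onto the shoe's edge until the heel came against it. The final push at the post read about 11.6 N, which I reckon is about 12–13 N on the shoe and stop; that last figure is calculated, not measured.
- **Gauging:** I pushed the carriage until the shoe seated against the nest wall, then held it for about 2 s. The post force was about 11 N, or roughly 7.5–8 N at the probe after taking off the carriage spring's roughly 3.4 N. I then let the carriage spring back, and the picture showed it at its starting place.
- **Clip off:** I swung the clip back to about 0.48 rad, well below the 1.0 rad limit for being clear of the nest.

**Last checks:**
- **Shoe position:** the shoe showed no shift between clip on and clip off, to about 0.5 mm in the image, so it is still against the stop. I did not see the contact at the stop directly.
- **Other parts:** the gauge pin looked untouched in the last picture, as did the parts of the two brass pads and the green part that it showed. The collar, driver, spanner and mug were outside it and not re-checked, though the arm never went near them.
- **Forces:** no reading I took passed about 13 N in total. I did not log the force continuously, so brief peaks between readings are unknown.
- **Disagreement:** the shoe moved about 10 mm by the images, but about 13–15 mm by my estimate from the clip angle at heel contact. I trusted the images.

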